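# Put the spool tote away in the ramped riser

### The arm

A 7-joint arm with a two-finger parallel gripper is mounted at the origin on the work surface. World frame = base frame: x ahead of the robot, y to its left, z up, the work surface at z = 0. Lengths are in mm, angles in rad, forces in N, time in s.
With the tool pointing down it reaches from about 425 to 925 mm from the base axis. Payload 6.8 kg.
Tool frame: the origin (TCP) lies at the very end of the fingers, on their centre line; the grasp point (between the pads) lies 19 mm behind it; z points along the fingers, y is the line along which they close (so a half turn about z gives the same grasp; the last joint's range is limited). The gripper opens to 85 mm and grips with 20 to 120 N. Pads are 22 mm wide; open, the fingers measure 114 mm over their backs; the gripper's body (76 mm by 85 mm) begins 54 mm behind the grasp point. The pads swing forward as they close: fully open they stand 13 mm farther back than shut.
Start: joints at [-1.353, 0.477, 0.022, 1.555, -0.011, 1.109, -0.083], TCP at [216.042, 639.51, 231.308] pointing down, gripper open.
Joint ranges: [-2.96, 2.96], [-0.34, 2.1], [-1.41, 1.46], [0.24, 2.44], [-1.37, 4.51], [0.17, 1.92], [-2.96, 2.96]. Speed limits (rad/s): [2.39, 2.39, 3.14, 3.14, 3.14, 3.14, 3.14].

### API

Orientations are given as a unit quaternion [x, y, z, w].
In Python, from station import bot gives the robot as it stands.
- The arm moves only by the tool inch_along, called after ">>>" as name(argument=value, ...), one argument or row to a line, values as JSON. Schema: {"type":"object","properties":{"plan":{"type":"object","properties":{"motion":{"type":"array","items":{"type":"array","items":{"type":"number"},"minItems":7,"maxItems":7},"minItems":1,"maxItems":8}},"additionalProperties":false,"required":["motion"]},"squeeze":{"type":"number"},"only":{"type":"string"},"quiet":{"type":"boolean"},"lines":{"type":"string"}},"required":["plan"],"additionalProperties":false}. plan is an object whose key "motion" holds a list of rows, 1 to 8 of them, each of 7 numbers: the finger opening in mm, then dx, dy, dz in parts of the range, where 1.0 means 750 mm, then a rotation vector rx, ry, rz in normalised numbers (1 is pi rad); each row shifts and turns the commanded pose from where the row before left it, along the tool's axes as they then stand; what a row does not reach is not made up. A row lasts 1/12 s, in which the tool goes at most 41.7 mm and 0.125 rad, less where a joint would pass 70% of its speed; a pose out of reach is approached as far as the arm can. The fingers move at their own pace and stop on an object; squeeze is the grip in N (left out, the last holds). Time passes only in rows, so rows that do not move let the fingers close. The tool returns the time, the measured TCP pose, the force, the opening and the grip force at its end. only (a regular expression) keeps the lines of the reply that match it, lines (a string "A,B") keeps lines A to B, and quiet returns only ok. A shift or turn number past 1, either way, is cut back to 1. Input that does not fit is refused with a message, and nothing moves.
- bot.get_state(): the state, without advancing time (a new reading comes with each control period).
- bot.camera(name): name is "side" or "top"; returns a dict with "image" (480x640x3 uint8, red, green, blue), "mtx" (3x3 intrinsics, pixels), "k1" (the pictures are not rectified: a ray, as slopes to the right and down, at radius r is drawn at 1 + k1 r^2 times it, then the intrinsics apply), "rvec" (rotation vector, rad) and "tvec" (3), from world to camera coordinates, as OpenCV has them. Camera axes: x right, y down, z forward; pixel columns grow to the right and rows downward; lengths in mm; the calibration is good to about 2 mm. A picture is of the moment at which its call begins. There is no depth.
- bot.hand_in(): hands the job in; it is judged then, once.
The state is a dict: "clock": time; "joint_pos": joint angles; "joint_vel": joint speeds; "joint_efforts": joint torques, N m; "ee_pos": TCP position; "ee_rot": TCP orientation; "wrist_force": force on the tool from outside, world axes, zero at the start; "torque": the same for the moment, N m; "grip_width": finger opening in mm; "gripper_force": force on a finger pad.
Only numpy, scipy, OpenCV 4.12 (cv2) and the standard library are available. Lean on these libraries where they do the work, as an engineer would, in place of code of your own. Each camera call takes 0.05 s, during which the arm holds its last target. There are 200 camera calls.

### The job

The deep tote of thread spools stands at the foot of the plywood ramp. Push it up the ramp until it has dropped down behind the lip at the top and sits flat in its bay, sliding it all the way rather than lifting it or tipping it over. Leave the shallow tray beside it where it stands.

Things in the scene. Friction and masses are not known exactly. Their poses are not given: they have to be found in the camera images.
- tote: Deep dark grey plastic tote, 100 long (its x) x 88 wide x 46 high, plain upright end faces, 0.3 to 0.65 kg, packed with six thread spools that stay in it. Origin: centre of its underside, z up. It stands on the bench before one of the riser's two lanes, within 6 mm of the lane's middle line and 5 degrees of the riser's x, its leading end 10 to 40 mm short of the ramp's foot.
- tray: Shallow tray of the same dark grey plastic, 100 x 88 and only 22 high, with steel stamps lying in it, standing before the other lane. Origin: centre of its underside.
- riser: Fixed plywood riser with a ramp. x points uphill, z up; origin at bench height under the lip's top edge, mid-width. In mm here: two lanes 106 wide, centred at y = -57 and 57, between 8 thick rails that stand 15 above the ramp and up to z = 46 beside the bays. The ramp climbs from its foot at x = -120, z = 0 to the lip's top edge at x = 0, z = 30 (14 degrees).
- bays (a point): Middle of the level bay floor behind the lip, between the two bays: at x = 62, z = 18 mm in the riser's frame, axes alike. The floor lies 12 mm below the lip and runs from the lip's upright back (x = 0) to an end board at x = 125, whose top is at z = 55. The tote sits in its bay with its centre at x = 52 to 75 in the riser's frame.

How it is judged:
By the outcome, as a careful person would: the job done as asked, in the order asked, and still so for the second after the job is handed in, with the robot touching nothing.
It also fails if it takes over 32 s, if anything falls off the work surface, if the arm or the gripper's body presses on something with over 40 N, if the wrist force passes 120 N, or if a joint passes its speed limit or range.

## Working session

There is one attempt and no reset: what is moved stays moved. The work goes in short steps, Python scripts to look and compute and a tool call to move; the robot and the scene stay as the last step left them, time stands still between calls to the robot, and variables do not carry over. Pictures are saved under pics/ and viewed, at most 10 in all, crops included, and the job is handed in when it is done.

```bash
ls; mkdir -p pics; python3 - <<'E'
from station import bot
import cv2,pickle
d={}
for n in("side","top"):
    c=bot.camera(n);d[n]=c;cv2.imwrite(f"pics/{n}0.png",c["image"][:,:,::-1])
    print(n,c["mtx"],c["k1"],c["rvec"],c["tvec"])
pickle.dump(d,open("d0.pkl","wb"))
s=bot.get_state();print(s["clock"],s["ee_pos"],s["ee_rot"],s["grip_width"])
E
```

```text
pics
station.py
side [[474.93824348   0.         323.15901982]
 [  0.         474.93824348 239.11178674]
 [  0.           0.           1.        ]] 0.021018834803971907 [ 2.13674181 -0.60863476  0.29276058] [-490.20693025  241.6887391   418.21736948]
top [[435.00830281   0.         318.52330837]
 [  0.         435.00830281 242.70204275]
 [  0.           0.           1.        ]] -0.09713396942747694 [ 2.18428996 -2.17144409  0.08657806] [ 15.25492124 576.77439085 639.95621013]
0.1 [215.87484698 638.9716279  230.42923774] [ 1.62171684e-01  9.86762194e-01 -8.41922906e-04 -9.46643870e-05] 84.93007947034307
```

View pics/side0.png

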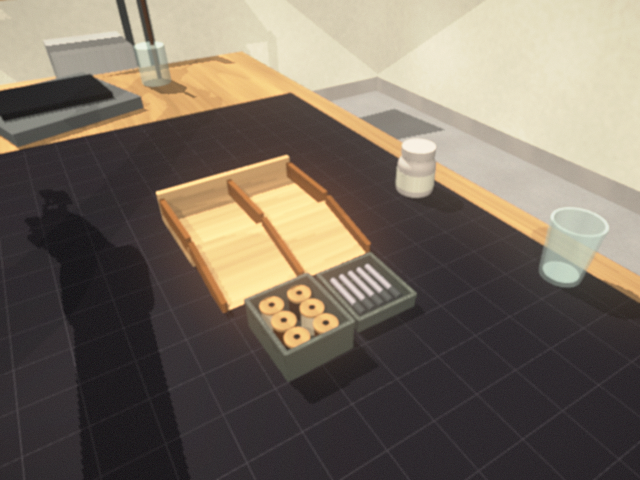

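View pics/top0.png

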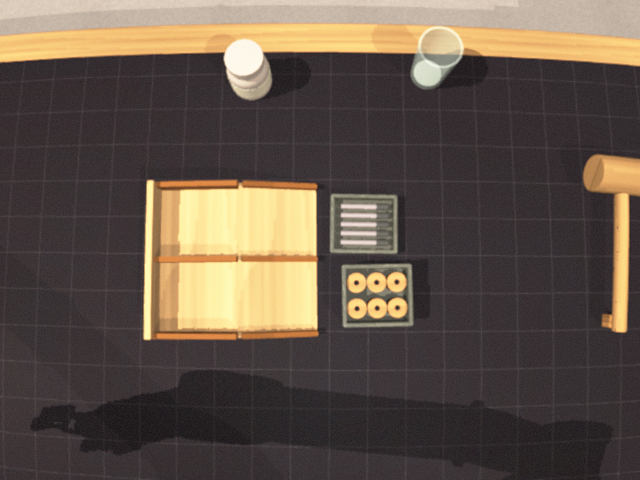

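The side and top views show the riser with its end board at the left in the top view (col ~150) and the ramp foot at col 317. The tote with spools is at about (378,296), before the lower lane. The tray is at (364,223), before the other lane.

```bash
cat >h.py <<'E'
import numpy as np,cv2
def cam(c):
    R=cv2.Rodrigues(np.array(c["rvec"],float))[0];return R,-R.T@np.array(c["tvec"],float)
def rays(c,px):
    R,o=cam(c);u=cv2.undistortPoints(np.array(px,float).reshape(-1,1,2),np.array(c["mtx"]),np.array([c["k1"],0,0,0.]))[:,0]
    return o,np.c_[u,np.ones(len(u))]@R
def plane(c,px,z):
    o,d=rays(c,px);return o+d*((z-o[2])/d[:,2])[:,None]
def tri(c1,p1,c2,p2):
    o1,d1=rays(c1,p1);o2,d2=rays(c2,p2);out=[]
    for a,b in zip(d1,d2):
        t=np.linalg.lstsq(np.c_[a,-b],o2-o1,rcond=None)[0];out.append((o1+a*t[0]+o2+b*t[1])/2)
    return np.array(out)
def spools(c,lo=60,hi=900):
    "orange blobs surrounded by dark: centres"
    h=cv2.cvtColor(c["image"],cv2.COLOR_RGB2HSV)
    m=cv2.inRange(h,(8,70,140),(28,255,255));n,l,s,ce=cv2.connectedComponentsWithStats(m)
    return [(ce[i],s[i]) for i in range(1,n) if lo<s[i][4]<hi],m
def grey(c):
    im=c["image"].astype(int);h=cv2.cvtColor(c["image"],cv2.COLOR_RGB2HSV)
    return ((im[:,:,1]>im[:,:,0]+3)&(im[:,:,1]>im[:,:,2])&(h[:,:,2]>50)).astype(np.uint8)*255
E
python3 - <<'E'
import pickle;from h import *
np.set_printoptions(precision=1,suppress=True)
d=pickle.load(open("d0.pkl","rb"));t,s=d["top"],d["side"]
for c in(t,s):
    b,m=spools(c,20)
    print([(x.round(1).tolist(),int(q[4])) for x,q in b])
    g=grey(c);cs=cv2.findContours(g,cv2.RETR_EXTERNAL,cv2.CHAIN_APPROX_NONE)[0]
    for k in cs:
        if cv2.contourArea(k)>800: print(cv2.contourArea(k),cv2.minAreaRect(k),cv2.approxPolyDP(k,5,True)[:,0].tolist())
print("riser foot top",plane(t,[(317,190),(317,329)],0), "rough lip",plane(t,[(239,190),(239,332)],30))
print(cam(t)[1],cam(s)[1])
# tote rim corners by eye, side+top
print(tri(t,[(343,265),(411,265),(413,326),(344,327)],s,[(303,275),(353,317),(288,363),(247,306)]))
E
python3 -c "
import cv2
for n,(x,y,w,h) in dict(side=(140,140,290,240),top=(130,170,300,180)).items():
    cv2.imwrite('pics/%s0c.png'%n,cv2.resize(cv2.imread('pics/%s0.png'%n)[y:y+h,x:x+w],None,fx=2.5,fy=2.5,interpolation=2))"
```

```text
[([438.9, 41.9], 754)]
[([24.9, 83.0], 287)]
1093.5 ((561.5933837890625, 269.0249328613281), (45.34862518310547, 34.14030075073242), 14.931418418884277) [[545, 248], [541, 275], [559, 286], [576, 285], [584, 273], [575, 262], [579, 256], [573, 262]]
1490.5 ((578.5946044921875, 223.89308166503906), (57.46202850341797, 33.73197555541992), 25.559965133666992) [[551, 215], [554, 228], [592, 249], [608, 229], [597, 214], [577, 208]]
riser foot top [[663.2  21.7   0. ]
 [443.4  20.3   0. ]] rough lip [[656.6 141.2  30. ]
 [441.2 137.   30. ]]
[522.   16.5 685.3] [ 321.3 -423.3  437.3]
[[ 539.2  -16.3   41.4]
 [ 542.7 -117.1   50.8]
 [ 454.1 -123.3   36. ]
 [ 452.7  -20.8   34.7]]
```

View pics/side0c.png

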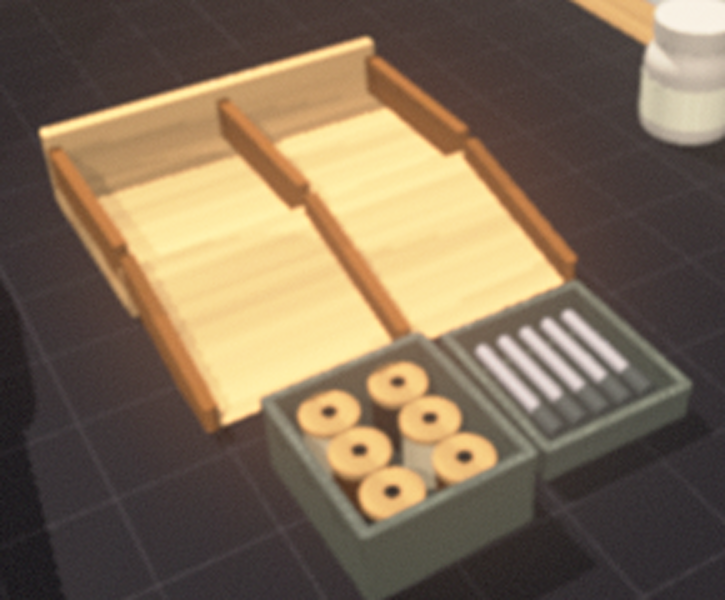

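View pics/top0c.png

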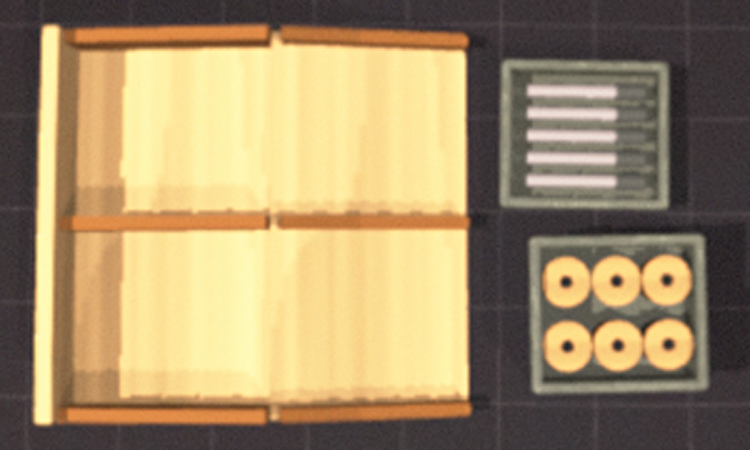

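The enlarged views give the rim corners and riser edges to about half a pixel. In the top crop the tote rim is at (530,237), (704,235), (709,390) and (533,393), and in the side crop at (418,336), (535,457), (368,535) and (266,400). I'll triangulate these.

```bash
python3 - <<'E'
import pickle;from h import *
np.set_printoptions(precision=1,suppress=True)
d=pickle.load(open("d0.pkl","rb"));t,s=d["top"],d["side"]
T=lambda p:np.array(p)/2.5+[130,170]-.3; S=lambda p:np.array(p)/2.5+[140,140]-.3
tr=T([(530,237),(704,235),(709,390),(533,393)]);sr=S([(418,336),(535,457),(368,535),(266,400)])
print("tote rim",tri(t,tr,s,sr)); p=plane(t,tr,46);print(p,"c",p.mean(0))
print("tray rim",plane(t,T([(503,61),(668,64),(666,207),(501,206)]),22))
bt=[(43,27),(36,424)];print("end board back top",tri(t,T(bt),s,S([(372,40),(42,132)])),plane(t,T(bt),55))
print("foot lane",plane(t,T([(467,46),(468,402)]),0),plane(s,S([(218,425),(575,276)]),0))
print("rail foot mid lower/upper/mid",plane(t,T([(470,408),(468,40),(468,222)]),15))
print("bay rails downhill ends",tri(t,T([(267,414),(268,221),(268,35)]),s,S([(122,250),(303,190),(466,134)])),plane(t,T([(267,414),(268,221),(268,35)]),46))
E
```

```text
tote rim [[ 542.4  -15.6   40.5]
 [ 544.  -118.7   42.9]
 [ 455.3 -121.    47.7]
 [ 453.6  -18.6   42.9]]
[[ 542.9  -15.7   46. ]
 [ 544.6 -118.4   46. ]
 [ 453.8 -120.8   46. ]
 [ 452.   -17.7   46. ]] c [498.3 -68.1  46. ]
tray rim [[ 652.3   -0.    22. ]
 [ 651.2 -102.4   22. ]
 [ 562.5 -100.2   22. ]
 [ 562.5    0.9   22. ]]
end board back top [[669.4 277.6  50.1]
 [431.7 273.3  51.7]] [[666.2 276.5  55. ]
 [431.1 272.3  55. ]]
foot lane [[666.3  22.5   0. ]
 [441.1  20.4   0. ]] [[441.3  20.5   0. ]
 [671.5  24.    0. ]]
rail foot mid lower/upper/mid [[439.2  19.1  15. ]
 [666.9  21.8  15. ]
 [552.9  21.   15. ]]
bay rails downhill ends [[437.5 138.8  40.2]
 [551.2 140.4  39.6]
 [665.6 141.7  41.2]] [[438.4 137.6  46. ]
 [551.3 139.   46. ]
 [662.9 141.6  46. ]]
```

Careful with the scale: shifts go in shares of 750 mm and turns go in shares of pi rad. That gives: 0.1229 rad / 3.1416 = 0.0391.

>>> inch_along(
  plan={"motion": [[40,0,0,0,0,0,0.0391],[40,0,0,0,0,0,0.0391],[40,0,0,0,0,0,0.0391],[40,0,0,0,0,0,0.0391],[40,0,0,0,0,0,0.0391],[40,0,0,0,0,0,0.0391],[40,0,0,0,0,0,0.0391],[40,0,0,0,0,0,0.0391]]},
  squeeze=40,
)

```text
clock: 0.77
ee_pos: [215.9, 639.2, 230.7]
ee_rot: [0.611, 0.792, -0.0, 0.0]
wrist_force: [0.2, -0.1, -0.6]
grip_width: 40.1
gripper_force: 0.0
```

>>> inch_along(
  plan={"motion": [[40,0,0,0,0,0,0.0391],[40,0,0,0,0,0,0.0391],[40,-0.04,0.0333,0,0,0,0],[40,-0.04,0.0333,0,0,0,0],[40,-0.04,0.0333,0,0,0,0],[40,-0.04,0.0333,0,0,0,0],[40,-0.04,0.0333,0,0,0,0],[40,-0.04,0.0333,0,0,0,0]]},
)

```text
clock: 1.43
ee_pos: [369.6, 460.1, 231.0]
ee_rot: [0.701, 0.713, -0.0, 0.0]
wrist_force: [0.9, 0.4, -0.2]
grip_width: 39.7
gripper_force: 0.0
```

```bash
python3 - <<'E'
from station import bot
from scipy.spatial.transform import Rotation as R
s=bot.get_state();print(s["clock"],s["ee_pos"],R.from_quat(s["ee_rot"]).as_matrix().round(3),s["joint_pos"],s["grip_width"],s["wrist_force"])
E
```

```text
1.4333 [369.6160616  460.13084942 230.99878625] [[-0.016  1.    -0.   ]
 [ 1.     0.016 -0.   ]
 [-0.    -0.    -1.   ]] [-1.27472652  0.34854806  0.35158307  1.78381388 -0.13734359  1.03379202
 -0.85580222] 39.67083948256897 [ 0.86964984  0.42000325 -0.17871558]
```

Converted, -38 mm / 750 = -0.0507, 15 mm / 750 = 0.02.

>>> inch_along(
  plan={"motion": [[40,-0.0507,0.02,0,0,0,0],[40,-0.0507,0.02,0,0,0,0],[40,-0.0507,0.02,0,0,0,0],[40,-0.0507,0.02,0,0,0,0],[40,-0.0507,0.02,0,0,0,0],[40,-0.0507,0.02,0,0,0,0],[40,-0.0507,0.02,0,0,0,0],[40,-0.0507,0.02,0,0,0,0]]},
)

```text
clock: 2.1
ee_pos: [493.8, 157.9, 231.2]
ee_rot: [0.701, 0.713, -0.0, -0.0]
wrist_force: [1.3, 0.1, 0.2]
grip_width: 39.9
gripper_force: 0.0
```

>>> inch_along(
  plan={"motion": [[40,-0.0533,0,0,0,0,0],[40,-0.0533,0,0,0,0,0],[40,-0.0533,0,0,0,0,0],[40,-0.0533,0,0,0,0,0],[40,-0.0533,0,0,0,0,0],[40,-0.0533,0,0,0,0,0],[40,-0.0533,0,0,0,0,0],[40,-0.0533,0,0,0,0,0]]},
)

```text
clock: 2.77
ee_pos: [498.3, -161.8, 231.2]
ee_rot: [0.701, 0.713, 0.0, -0.0]
wrist_force: [0.2, 0.3, -0.8]
grip_width: 40.1
gripper_force: 0.0
```

>>> inch_along(
  plan={"motion": [[40,-0.02,0,0.04,0,0.0382,0],[40,0,0,0.04,0,0.0382,0],[40,0,0,0.0267,0,0.035,0],[40,0,0,0,0,0,0]]},
)

```text
clock: 3.1
ee_pos: [494.5, -169.4, 150.9]
ee_rot: [0.695, 0.699, 0.115, -0.123]
wrist_force: [-1.5, 0.1, -0.6]
grip_width: 39.7
gripper_force: 0.0
```

```bash
cat >st.py <<'E'
from station import bot
from scipy.spatial.transform import Rotation as R
s=bot.get_state();M=R.from_quat(s["ee_rot"]).as_matrix();print(round(s["clock"],2),s["ee_pos"].round(1) if hasattr(s["ee_pos"],'round') else s["ee_pos"],M.round(3).tolist(),[round(j,2) for j in s["joint_pos"]],s["wrist_force"])
E
python3 st.py
```

```text
3.1 [ 494.5 -169.4  150.9] [[-0.003, 1.0, -0.012], [0.943, 0.007, 0.332], [0.332, -0.011, -0.943]] [np.float64(-0.01), np.float64(0.47), np.float64(0.54), np.float64(1.93), np.float64(-0.6), np.float64(1.08), np.float64(0.87)] [-1.51454114  0.1305328  -0.6329664 ]
```

Converted, 30.9 mm / 750 = 0.0412, -10.9 mm / 750 = -0.0145, -0.01 rad / 3.1416 = -0.0032.

>>> inch_along(
  plan={"motion": [[40,-0.0145,0.0012,0.0412,0,0,-0.0032],[40,-0.0145,0.0012,0.0412,0,0,0],[40,-0.0145,0.0012,0.0412,0,0,0],[40,-0.0145,0.0012,0.0412,0,0,0],[40,0,0,0,0,0,0]]},
)

```text
clock: 3.52
ee_pos: [499.7, -162.9, 20.7]
ee_rot: [0.687, 0.707, 0.114, -0.122]
wrist_force: [-0.1, 1.0, 0.2]
grip_width: 39.7
gripper_force: 0.0
```

```bash
python3 st.py
python3 - <<'E'
from station import bot
import cv2
a=bot.camera("side")["image"][100:420,100:460];cv2.imwrite("pics/s1.png",cv2.resize(a[:,:,::-1],None,fx=1.6,fy=1.6))
E
```

```text
3.52 [ 499.7 -162.9   20.7] [[-0.026, 1.0, -0.016], [0.944, 0.029, 0.329], [0.329, -0.007, -0.944]] [np.float64(0.06), np.float64(0.67), np.float64(0.43), np.float64(1.97), np.float64(-0.76), np.float64(0.87), np.float64(1.05)] [-0.13489857  1.02487446  0.15760757]
```

View pics/s1.png

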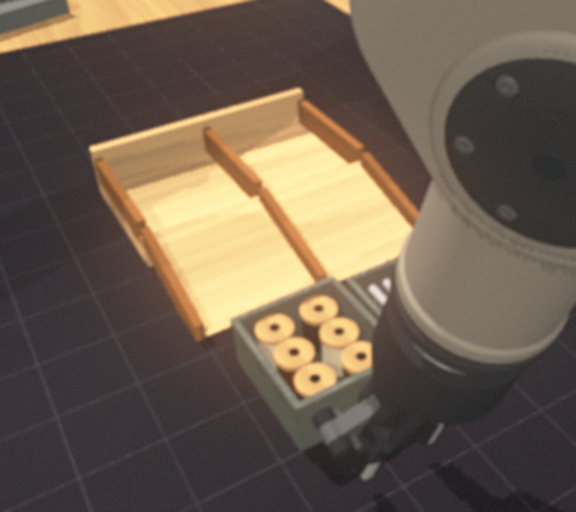

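The side view shows the fingers just behind the tote's rear face at crop (345,430), and nothing has been disturbed. I'll start the push.

Converted, 8 mm / 750 = 0.0107, 7 mm / 750 = 0.0093, 0.012 rad / 3.1416 = 0.0038.

>>> inch_along(
  plan={"motion": [[40,0.0107,-0.0009,0.0027,0,0,0.0038],[40,0.0107,-0.0009,0.0027,0,0,0],[40,0.0107,0,0.0027,0,0,0],[40,0.0093,0,0.0027,0,0,0],[40,0.0093,0,0.0033,0,0,0],[40,0.0093,0,0.0033,0,0,0],[40,0.0093,0,0.0033,0,0,0],[40,0.0093,0,0.0033,0,0,0]]},
)

```text
clock: 4.23
ee_pos: [501.5, -107.4, 28.5]
ee_rot: [0.693, 0.702, 0.116, -0.116]
wrist_force: [0.6, -8.8, 8.1]
grip_width: 39.9
gripper_force: 4.6
```

```bash
python3 st.py
```

```text
4.23 [ 501.5 -107.4   28.5] [[-0.011, 1.0, -0.002], [0.946, 0.012, 0.323], [0.323, 0.002, -0.946]] [np.float64(-0.03), np.float64(0.62), np.float64(0.41), np.float64(2.04), np.float64(-0.79), np.float64(0.82), np.float64(0.97)] [ 0.57232626 -8.78208279  8.06427985]
```

>>> inch_along(
  plan={"motion": [[40,0.0093,0,0.0033,0,0,0],[40,0.0093,0,0.0033,0,0,0],[40,0.0093,0,0.0033,0,0,0],[40,0.0093,0,0.0033,0,0,0],[40,0.0093,0,0.0033,0,0,0],[40,0.0093,0,0.0033,0,0,0]]},
)

```text
clock: 4.73
ee_pos: [501.6, -64.4, 28.1]
ee_rot: [0.694, 0.701, 0.116, -0.115]
wrist_force: [-0.2, -11.4, 7.2]
grip_width: 40.2
gripper_force: 5.6
```

```bash
python3 st.py
```

```text
4.73 [501.6 -64.4  28.1] [[-0.01, 1.0, 0.0], [0.947, 0.01, 0.321], [0.321, 0.003, -0.947]] [np.float64(-0.1), np.float64(0.6), np.float64(0.39), np.float64(2.07), np.float64(-0.82), np.float64(0.78), np.float64(0.92)] [ -0.24906565 -11.41624199   7.1653238 ]
```

```bash
python3 - <<'E'
from station import bot
import cv2,numpy as np
a=bot.camera("side")["image"][100:400,120:420,::-1];b=bot.camera("top")["image"][150:360,130:430,::-1]
f=lambda i:cv2.resize(i,None,fx=1.33,fy=1.33*300/i.shape[0]*i.shape[0]/300)
cv2.imwrite("pics/s2.png",np.hstack([f(a),cv2.copyMakeBorder(f(b),0,f(a).shape[0]-f(b).shape[0],0,0,cv2.BORDER_CONSTANT)]))
E
```

```text
(no output)
```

View pics/s2.png

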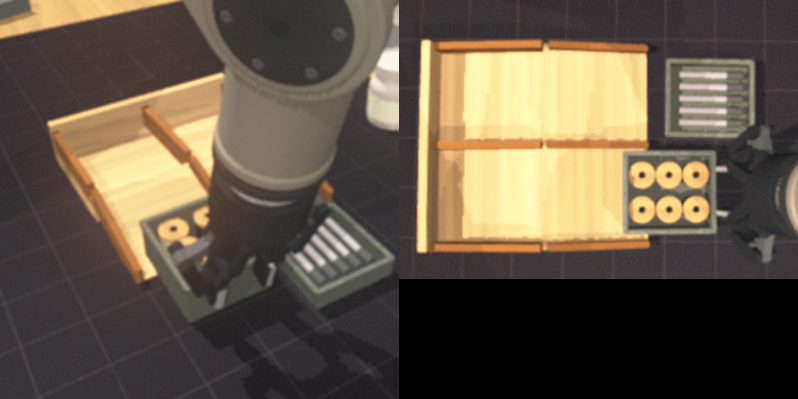

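The tote is square to the lane with its front at the ramp foot (crop cols 624–717). It sits slightly towards the middle rail, so I'll ease it -x while pushing.

Converted, 7.7 mm / 750 = 0.0103, 2.1 mm / 750 = 0.0028.

>>> inch_along(
  plan={"motion": [[40,0.0103,-0.0008,0.0028,0,0,0],[40,0.0103,-0.0008,0.0028,0,0,0],[40,0.0103,-0.0008,0.0028,0,0,0],[40,0.0103,-0.0008,0.0028,0,0,0],[40,0.0103,-0.0008,0.0028,0,0,0],[40,0.0103,-0.0008,0.0028,0,0,0],[40,0.0103,-0.0008,0.0028,0,0,0],[40,0.0103,-0.0008,0.0028,0,0,0]]},
)

```text
clock: 5.5
ee_pos: [493.1, 4.9, 31.0]
ee_rot: [0.692, 0.702, 0.116, -0.12]
wrist_force: [-0.9, -4.4, -2.9]
grip_width: 40.1
gripper_force: 2.2
```

```bash
python3 st.py
python3 - <<'E'
from station import bot
import cv2,numpy as np
from h import *
c=bot.camera("top");cv2.imwrite("pics/t3.png",cv2.resize(c["image"][150:360,130:430,::-1],None,fx=2,fy=2))
E
```

```text
5.5 [493.1   4.9  31. ] [[-0.013, 1.0, -0.008], [0.944, 0.015, 0.328], [0.329, -0.003, -0.944]] [np.float64(-0.21), np.float64(0.56), np.float64(0.36), np.float64(2.13), np.float64(-0.85), np.float64(0.73), np.float64(0.84)] [-0.90557755 -4.40821887 -2.85432938]
```

View pics/t3.png

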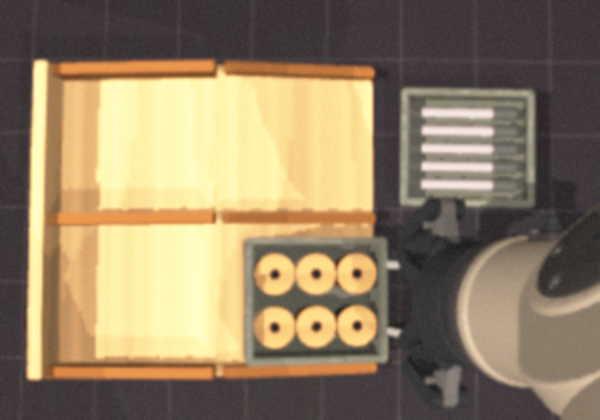

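The top view shows the tote going up the ramp, square and now about 2 mm towards the near rail (rim rows 237–363 in the crop). I'll carry on straight, rising along the slope.

Converted, 8.3 mm / 750 = 0.0111, 0.5 mm / 750 = 0.0007.

>>> inch_along(
  plan={"motion": [[40,0.0111,0.0004,0.0007,0,0,0],[40,0.0111,0.0004,0.0007,0,0,0],[40,0.0111,0.0004,0.0007,0,0,0],[40,0.0111,0.0004,0.0007,0,0,0],[40,0.0111,0.0004,0.0007,0,0,0],[40,0.0111,0.0004,0.0007,0,0,0],[40,0.0111,0.0004,0.0007,0,0,0],[40,0.0111,0.0004,0.0007,0,0,0]]},
)

```text
clock: 6.22
ee_pos: [495.4, 67.8, 49.5]
ee_rot: [0.693, 0.702, 0.116, -0.119]
wrist_force: [0.1, -9.0, 3.2]
grip_width: 40.1
gripper_force: 4.1
```

```bash
python3 st.py
```

```text
6.22 [495.4  67.8  49.5] [[-0.012, 1.0, -0.006], [0.945, 0.014, 0.327], [0.327, -0.002, -0.945]] [np.float64(-0.33), np.float64(0.52), np.float64(0.36), np.float64(2.14), np.float64(-0.85), np.float64(0.71), np.float64(0.7)] [ 0.11589353 -9.01465839  3.17555362]
```

Converted, 7.6 mm / 750 = 0.0101, 2.6 mm / 750 = 0.0035.

>>> inch_along(
  plan={"motion": [[40,0.0101,0,0.0032,0,0,0],[40,0.0101,0,0.0035,0,0,0],[40,0.0101,0,0.0035,0,0,0],[40,0.0101,0,0.0035,0,0,0],[40,0.0101,0,0.0035,0,0,0]]},
)

```text
clock: 6.63
ee_pos: [494.2, 109.4, 49.7]
ee_rot: [0.692, 0.702, 0.116, -0.12]
wrist_force: [0.1, -1.9, -2.1]
grip_width: 40.1
gripper_force: 1.2
```

```bash
python3 st.py
python3 - <<'E'
from station import bot
import cv2,numpy as np
a=bot.camera("side")["image"][100:400,120:420,::-1];b=bot.camera("top")["image"][150:360,130:430,::-1]
f=lambda i:cv2.resize(i,None,fx=1.33,fy=1.33)
cv2.imwrite("pics/s4.png",np.hstack([f(a),cv2.copyMakeBorder(f(b),0,f(a).shape[0]-f(b).shape[0],0,0,cv2.BORDER_CONSTANT)]))
E
```

```text
6.63 [494.2 109.4  49.7] [[-0.013, 1.0, -0.008], [0.944, 0.015, 0.329], [0.329, -0.003, -0.944]] [np.float64(-0.4), np.float64(0.51), np.float64(0.34), np.float64(2.14), np.float64(-0.86), np.float64(0.68), np.float64(0.64)] [ 0.11569311 -1.92308623 -2.06973578]
```

View pics/s4.png

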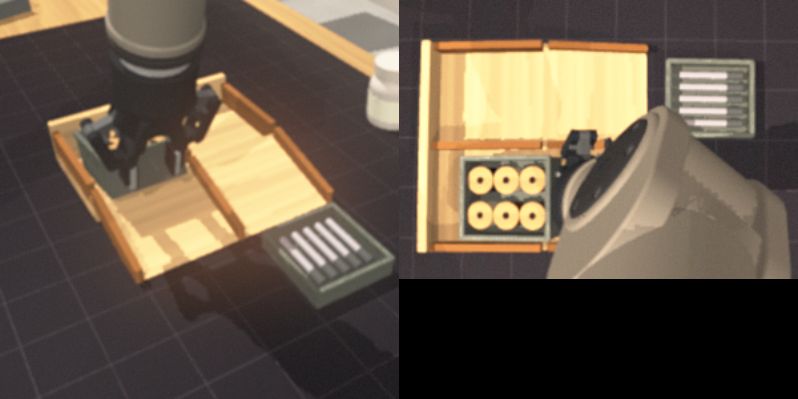

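The tote is over the lip with its front in the bay. Its rear edge is at top-crop col ~550, just short of the lip, so about 33 mm is left.

Converted, 7.6 mm / 750 = 0.0101, 2.6 mm / 750 = 0.0035.

>>> inch_along(
  plan={"motion": [[40,0.0101,-0.0001,0.0035,0,0,0],[40,0.0101,-0.0001,0.0035,0,0,0],[40,0.0101,-0.0001,0.0035,0,0,0],[40,0.0101,-0.0001,0.0035,0,0,0],[40,0,0,0,0,0,0]]},
)

```text
clock: 7.15
ee_pos: [492.9, 143.0, 49.7]
ee_rot: [0.691, 0.703, 0.116, -0.121]
wrist_force: [0.3, -0.3, 0.1]
grip_width: 39.9
gripper_force: 0.0
```

```bash
python3 st.py
```

```text
7.15 [492.9 143.   49.7] [[-0.015, 1.0, -0.009], [0.944, 0.018, 0.33], [0.33, -0.004, -0.944]] [np.float64(-0.46), np.float64(0.51), np.float64(0.33), np.float64(2.14), np.float64(-0.88), np.float64(0.66), np.float64(0.59)] [ 0.32526671 -0.3370397   0.08070276]
```

>>> inch_along(
  plan={"motion": [[40,-0.0067,0,-0.0027,0,0,0],[40,-0.02,0,-0.0067,0,0,0],[40,-0.0267,0,-0.02,0,0,0],[40,-0.0333,0,-0.0267,0,0,0],[40,-0.0333,0,-0.0333,0,0,0],[40,-0.0333,0,-0.0333,0,0,0],[40,-0.0333,0,-0.0333,0,0,0],[40,-0.0333,0,-0.0333,0,0,0]]},
)

```text
clock: 7.82
ee_pos: [496.3, -64.0, 130.7]
ee_rot: [0.692, 0.702, 0.116, -0.12]
wrist_force: [0.7, -0.5, -0.4]
grip_width: 39.9
gripper_force: 0.0
```

```bash
python3 st.py
python3 - <<'E'
from station import bot
import cv2,numpy as np,pickle
s=bot.camera("side");t=bot.camera("top");pickle.dump((s,t),open("d5.pkl","wb"))
a=s["image"][140:300,150:390,::-1];b=t["image"][170:350,130:410,::-1]
f=lambda i:cv2.resize(i,(780,int(i.shape[0]*780/i.shape[1])))[:]
g=lambda i:cv2.resize(i,(400,int(i.shape[0]*400/i.shape[1])))
A,B=g(a),g(b);h=max(len(A),len(B));p=lambda i:cv2.copyMakeBorder(i,0,h-len(i),0,0,cv2.BORDER_CONSTANT)
cv2.imwrite("pics/s5.png",np.hstack([p(A),p(B)]))
E
```

```text
7.82 [496.3 -64.  130.7] [[-0.013, 1.0, -0.007], [0.944, 0.014, 0.329], [0.329, -0.003, -0.944]] [np.float64(-0.19), np.float64(0.43), np.float64(0.5), np.float64(2.04), np.float64(-0.66), np.float64(0.95), np.float64(0.75)] [ 0.71423679 -0.5452434  -0.44183775]
```

View pics/s5.png

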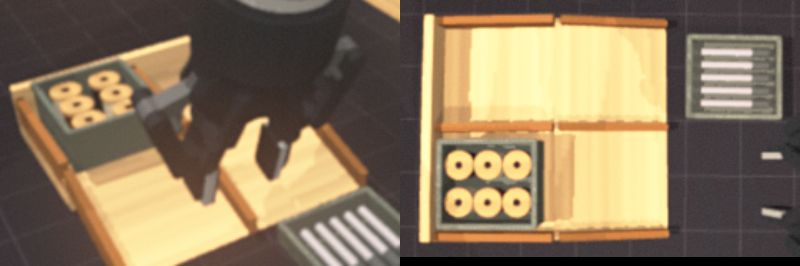

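The tote is down in the bay, with top-crop rim cols 438–542 and a gap to the lip at col 557. The tray is unmoved. I'll check that it sits level and where its centre is.

```bash
python3 - <<'E'
import pickle;from h import *
np.set_printoptions(precision=1,suppress=True)
s,t=pickle.load(open("d5.pkl","rb"))
T=lambda p:(np.array(p)-[400,0])*.7+[130,170]-.2;S=lambda p:np.array(p)*.6+[150,140]-.2
p=T([(438,142),(541,139),(542,227),(438,231)])
q=plane(t,p,64);print(q,q.mean(0));print(tri(t,p[[0,2,3]],s,S([(116,62),(65,137),(33,83)])))
print("tray",plane(t,T([(687,36),(781,36),(781,117),(686,117)]),22))
E
```

```text
[[533.5 253.   64. ]
 [537.5 147.4  64. ]
 [449.9 144.8  64. ]
 [444.  250.7  64. ]] [491.2 199.   64. ]
[[533.  255.8  57.5]
 [447.3 146.   62.7]
 [446.5 249.6  64.2]]
tray [[ 650.9    0.3   22. ]
 [ 651.7 -101.8   22. ]
 [ 563.7 -100.8   22. ]
 [ 563.1    1.    22. ]]
```

```bash
python3 -c "
from station import bot
print(bot.hand_in())"
```

```text
the job is handed in; nothing more can be done
None
```

I pushed the tote up the ramp and over the lip. It sits flat in its bay with its centre about 58 mm past the lip, the tray has not moved, and I handed the job in at about 8 s.

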